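Shut up the component case on the electronics bench

ROBOT

A 7-joint arm with a two-finger parallel gripper is mounted at the origin on the work surface. World frame = base frame: x ahead of the robot, y to its left, z up, the work surface at z = 0. Lengths are in m, angles in rad, forces in N, time in s.
With the tool pointing down it reaches from about 0.425 to 1.025 m from the base axis. Payload 9.4 kg.
Tool frame: the origin (TCP) lies on the centre line of the jaws, within the pads' length; the fingertips stand 19 mm ahead of it and the grasp point (between the pads) is the TCP; z points along the fingers, y is the line along which they close (so a half turn about z gives the same grasp; the last joint's range is limited). The gripper opens to 85 mm and grips with 20 to 120 N. Pads are 22 mm wide; open, the fingers measure 114 mm over their backs; the gripper's body (76 mm by 85 mm) begins 54 mm behind the grasp point. The pads swing forward as they close: fully open they stand 13 mm farther back than shut.
Start: joints at [-1.382, 0.599, -0.003, 1.599, 0.002, 0.943, -0.08], TCP at [0.19, 0.7, 0.25] pointing down, gripper open.
Joint ranges: [-2.57, 2.57], [-0.35, 1.97], [-1.29, 1.29], [0.11, 2.56], [-1.05, 4.19], [0.11, 1.86], [-2.63, 2.63]. Speed limits (rad/s): [2.22, 2.22, 3.01, 3.01, 3.14, 3.14, 3.14].

INTERFACE

Orientations are given as a unit quaternion [x, y, z, w].
In Python, from workcell import robot, eyes, close_job gives the robot as it stands.
- The arm moves only by the tool play_rows, never from a script. Its argument "rows" is text: rows parted by semicolons, each of 7 numbers parted by spaces: the shift along the tool's x, y, z in mm, then the turn, a rotation vector about the tool's x, y, z in rad, then the closure, from 0 (fully open) to 1 (shut). In form: dx dy dz ax ay az gripper; .... A call has 1 to 8 rows; each row is the pose to reach, as a shift and turn from the pose commanded when the call began, along the tool's axes at that moment; what a row does not reach only later rows make up. A row lasts 1/8 s, in which the tool goes at most 62.5 mm and 10.7 degrees, less where a joint would pass 70% of its speed; a pose out of reach is approached as far as the arm can. A call with a gripper value outside its range is refused whole. The fingers move at their own pace and stop on an object; "newtons" is the grip in N (left out, the last holds). Time passes only in rows, so rows that repeat a pose let the fingers close. It gives the time, the measured TCP pose, the force, the opening and the grip force at its end, in the units of the state.
- robot.sense(): the state, without advancing time (a new reading comes with each control period).
- eyes.read_camera(name): name is "scene" or "top"; returns a dict with "color" (400x640x3 uint8, blue, green, red), "vfov" (degrees; the focal length in pixels is half the picture's height over the tangent of half this angle, whatever the lens; pixels are square), "cx", "cy" (the principal point, pixels), "R" (3x3) and "t" (3): a world point X has camera coordinates R X + t. Camera axes: x right, y down, z forward; pixel columns grow to the right and rows downward; lengths in m; the calibration is good to about 2 mm. A picture is of the moment at which its call begins. There is no depth.
- close_job(): hands the job in; it is judged then, once.
The state is a dict: "time": time; "q": joint angles; "qvel": joint speeds; "joint_torque": joint torques, N m; "position": TCP position; "ee_rot": TCP orientation; "contact_force": force on the tool from outside, world axes, zero at the start; "moment": the same for the moment, N m; "opening": finger opening in m; "finger_force": force on a finger pad.
Only numpy, scipy, OpenCV 4.12 (cv2) and the standard library are available. Lean on these libraries where they do the work, as an engineer would, in place of code of your own. Each camera call takes 0.05 s, during which the arm holds its last target. There are 200 camera calls.

TASK

Close up the open component case with the fingertips: first push both orange drawers fully home, and only then swing the blue lid over and press it fully down, since its front lip drops in front of the drawers. Just push from outside: do not reach inside the drawers or the lid to grip them, do not slam the lid, and do not pick up or disturb the spray can, wire spool or flux jar beside the case.

Things in the scene. Friction and masses are not known exactly. Their poses are not given: they have to be found in the camera images.
- case: Dark navy component case fixed to the bench, 150 deep (its x) x 240 wide (its y) x 80 mm high without lid. Origin: centre of its underside, on the bench. Its x axis points to its back (hinge side), away from the robot give or take its yaw; -x is the front, where the drawers come out; y is its left seen from the robot; z up. Front face at x = -75 mm, top rim at z = 80 mm.
- drawer_left (a joint): Left drawer (case +y side): how far it is pulled out toward the case's -x, m; 0 = fully home, up to 0.09. Slides with about 1.5 N friction, stays where left. 0.03 to 0.07 at the start.
- drawer_right (a joint): Right drawer (case -y side), same meaning and build as the left one.
- drawer_left_front (a point): Centre of the outer face of the left drawer's orange front panel (110 wide x 46 high x 8 mm thick), 31 mm above the bench (panel from 8 to 54 mm). Axes as the case. Behind it is a grey open tray 130 x 98 x 36 mm, not to be touched. When home it lies at case x = -83, y = +57 mm: the panel then stands 8 mm proud of the case's front.
- drawer_right_front (a point): The same point of the right drawer; when home at case x = -83, y = -57 mm.
- lid (a joint): Angle of the blue lid, rad: 0 = closed and level, grows as it opens upward about the hinge at the case's back; 1.57 = upright (1.6 is the stop). Stiff friction hinge: stays where left at any angle, needs about 1 to 2 N at its free edge. 1.2 to 1.5 at the start.
- lid_hinge (a point): Middle of the lid's hinge line, at the case's top back edge (case x = 75, y = 0, z = 80 mm); the line runs along case y. Axes as the case.
- lid_edge (a point): Middle of the free edge of the lid (172 x 244 mm) on its outer blue face, with a 39 mm deep lip on the inner side; grey lining inside, not to be touched. Own x: from free edge to hinge; z: outward normal. At lid angle a it lies from lid_hinge at case x = -172 cos a + 9 sin a, z = 172 sin a + 9 cos a mm (the outer face is 9 mm off the hinge line).
- spray_can: Red upright cleaner can, 52 mm diameter, 150 mm tall, loose beside the case. Origin: centre of its underside.
- wire_spool: White spool with yellow wire standing on its flange, 60 mm diameter, 48 mm tall, loose beside the case. Origin: centre of its underside.
- flux_jar: Small jar with black cap, 48 mm diameter, 50 mm tall, loose, off the front right corner of the case. Origin: centre of its underside.
There are look-alikes about, which are no part of the job. Of the things that look like the wire_spool, take the one that is farthest to the robot's left at the start. Of the things that look like the spray_can, the larger one is meant.

How it is judged:
On the way, in this order (a step that is already met when the one before it is completed fails the run):
1. both drawers are pushed home while the lid is still up (value of joint each of drawer_left, drawer_right below 0.004 m and value of joint lid above 0.5 rad), for 0.2 s.
2. the lid is pushed shut (value of joint lid below 0.05 rad), for 0.2 s.
At the end, for the whole second after the job is handed in: Both drawers are within 4 mm of fully home, the lid is within 0.05 rad of closed, and the can, spool and jar stand upright within 20 mm of where they were (value of joint each of drawer_left, drawer_right below 0.004 m and value of joint lid below 0.05 rad and distance of each of spray_can, wire_spool, flux_jar from where it was at the start of the episode below 0.02 m and angle between each of spray_can, wire_spool, flux_jar's own z axis and vertical below 0.2 rad); the robot touches nothing.
It fails at once if the lid comes down (below 0.5 rad) while a drawer is still out by more than 12 mm (value of joint lid below 0.5 rad and value of joint any of drawer_left, drawer_right above 0.012 m).
It fails at once if the lid is slammed (falls shut faster than 3 rad/s) (velocity of joint lid below -3 rad/s).
It fails at once if the fingers reach inside a drawer or the lid, as for gripping it (contact force between the fingers and lid_c2 above 1 N or contact force between the fingers and lid_c3 above 1 N or contact force between the fingers and drawer_left_c1 above 1 N or contact force between the fingers and drawer_left_c2 above 1 N or contact force between the fingers and drawer_left_c3 above 1 N or contact force between the fingers and drawer_left_c4 above 1 N or contact force between the fingers and drawer_left_c5 above 1 N or contact force between the fingers and drawer_right_c1 above 1 N or contact force between the fingers and drawer_right_c2 above 1 N or contact force between the fingers and drawer_right_c3 above 1 N or contact force between the fingers and drawer_right_c4 above 1 N or contact force between the fingers and drawer_right_c5 above 1 N).
It fails at once if the can, spool or jar is moved more than 20 mm, tipped or picked up (distance of any of spray_can, wire_spool, flux_jar from where it was at the start of the episode above 0.02 m or angle between any of spray_can, wire_spool, flux_jar's own z axis and vertical above 0.35 rad).
It also fails if it takes over 58 s, if anything falls off the work surface, if the arm or the gripper's body presses on something with over 40 N, if the wrist force passes 120 N, or if a joint passes its speed limit or range.

## Working session

There is one attempt and no reset: what is moved stays moved. The work goes in short steps, Python scripts to look and compute and a tool call to move; the robot and the scene stay as the last step left them, time stands still between calls to the robot, and variables do not carry over. Pictures are saved under pics/ and viewed, at most 10 in all, crops included, and the job is handed in when it is done.

Besides the shell and the picture viewer there is one more tool, called in YAML: its name, and indented under it one key for each argument. play_rows: Moves the arm, as the interface text tells. Its arguments: {"type":"object","properties":{"rows":{"type":"string"},"newtons":{"type":"number"}},"required":["rows"]}

```bash
mkdir -p pics; cat > h.py <<'E'
import numpy as np,cv2
from workcell import robot,eyes,close_job
def cam(n):
    c=eyes.read_camera(n);c['R']=np.array(c['R']);c['t']=np.array(c['t'])
    c['f']=c['color'].shape[0]/2/np.tan(np.radians(c['vfov'])/2);return c
def ray(c,u,v):
    d=c['R'].T@np.array([(u-c['cx'])/c['f'],(v-c['cy'])/c['f'],1]);return -c['R'].T@c['t'],d
def onz(c,u,v,z):
    o,d=ray(c,u,v);return o+d*(z-o[2])/d[2]
def proj(c,X):
    p=c['R']@np.array(X)+c['t'];return p[:2]/p[2]*c['f']+[c['cx'],c['cy']]
E
python3 - <<'E'
from h import *
for n in('scene','top'):
    c=cam(n);cv2.imwrite(f'pics/{n}0.png',c['color']);print(n,c['f'],c['cx'],c['cy'],-c['R'].T@c['t'],c['R'].round(3).tolist())
s=robot.sense();print(s)
E
```

```text
scene 453.2060590432385 316.41967665327815 203.5043815761009 [ 0.76881803 -0.51061909  1.06112886] [[0.907, 0.422, -0.002], [0.364, -0.784, -0.502], [-0.214, 0.455, -0.865]]
top 419.8213715841079 318.87563696981005 200.60834561178856 [ 0.48541672 -0.00135786  1.06179833] [[0.003, -1.0, 0.002], [-0.998, -0.004, -0.068], [0.068, -0.002, -0.998]]
{'time': 0.1, 'q': array([-1.3817036 ,  0.60007215, -0.00255515,  1.60005818,  0.00180258,
        0.9429367 , -0.07977476]), 'qvel': array([ 2.05622512e-03, -2.07496250e-03,  6.99460587e-04, -2.41212403e-03,
       -6.50203841e-04,  2.00675954e-04, -9.74944720e-05]), 'joint_torque': array([ 4.36006434e-03, -7.77994967e+01,  1.57003496e+00, -2.58626086e+01,
        1.27484382e-02,  5.54323939e-03,  9.51242328e-06]), 'position': array([0.1903354 , 0.69914278, 0.24948065]), 'ee_rot': array([ 1.32458407e-01,  9.91188291e-01, -7.35395053e-04, -3.18848479e-05]), 'contact_force': array([ 0.19402708, -0.01358288,  0.41144351]), 'moment': array([ 0.09008486, -0.06432385,  0.00683255]), 'finger_force': 0.0, 'opening': 0.08502863543945743}
```

View pics/scene0.png

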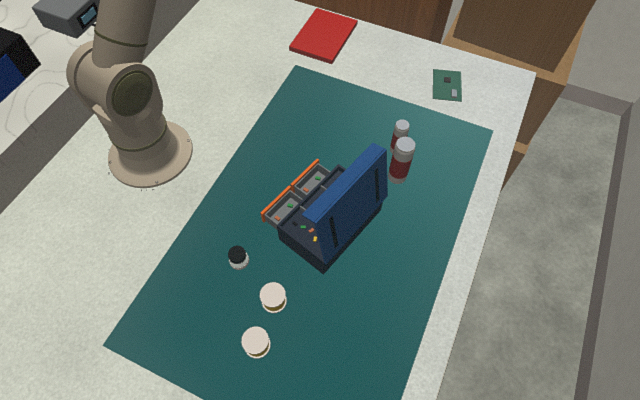

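View pics/top0.png

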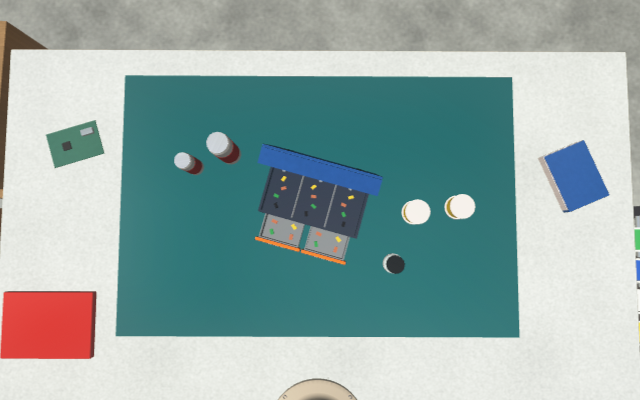

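The scene view shows the case with its lid up and both orange drawers out. In the top view the drawer fronts run from (256,238) to (346,263), the case front rim from (259,212) to (357,237) and the lid top from (262,146) to (382,190). The jar is at (394,264) and the large can at about (218,143).

```bash
python3 - <<'E'
from h import *
for n,(x0,y0,w,h) in(('top',(240,130,160,150)),('scene',(220,130,190,150))):
    c=cam(n);im=c['color'];cv2.imwrite(f'pics/{n}1.png',cv2.resize(im[y0:y0+h,x0:x0+w],None,fx=4,fy=4,interpolation=cv2.INTER_CUBIC)[:600,:800])
    hsv=cv2.cvtColor(im,cv2.COLOR_BGR2HSV)
    m=cv2.inRange(hsv,(5,150,120),(18,255,255));k,l,st,ce=cv2.connectedComponentsWithStats(m)
    for i in range(1,k):
        if st[i,4]>60:
            r=cv2.minAreaRect(np.argwhere(l==i)[:,::-1].astype(np.float32));b=cv2.boxPoints(r)
            print(n,'orange',st[i],b.round(1).tolist());
            for p in b:print('  ',onz(c,*p,.054).round(4))
c=cam('top')
for u,v,z in((394,264,.05),(416,211,.048),(460,206,.048),(218,143,.15)):print(onz(c,u,v,z).round(3))
E
```

```text
top orange [255 237  45  14 139] [[254.5, 238.89999389648438], [255.3000030517578, 236.0], [299.3999938964844, 248.39999389648438], [298.6000061035156, 251.3000030517578]]
   [0.4617 0.1502 0.054 ]
   [0.4687 0.1483 0.054 ]
   [0.4394 0.0425 0.054 ]
   [0.4324 0.0444 0.054 ]
top orange [301 250  44  15 138] [[300.3999938964844, 252.0], [301.29998779296875, 249.0], [344.79998779296875, 261.20001220703125], [343.8999938964844, 264.20001220703125]]
   [0.4308 0.0401 0.054 ]
   [0.4379 0.0381 0.054 ]
   [ 0.4094 -0.0657  0.054 ]
   [ 0.4023 -0.0637  0.054 ]
scene orange [291 159  28  27  98] [[290.3999938964844, 183.39999389648438], [317.0, 158.0], [318.79998779296875, 159.8000030517578], [292.20001220703125, 185.1999969482422]]
   [0.4319 0.046  0.054 ]
   [0.4611 0.1502 0.054 ]
   [0.468  0.1466 0.054 ]
   [0.4387 0.0428 0.054 ]
scene orange [261 186  30  30 110] [[259.20001220703125, 213.10000610351562], [289.0, 184.89999389648438], [290.79998779296875, 186.8000030517578], [261.0, 215.0]]
   [ 0.4002 -0.0675  0.054 ]
   [0.4306 0.0401 0.054 ]
   [0.4375 0.0369 0.054 ]
   [ 0.4069 -0.0704  0.054 ]
[ 0.403 -0.184  0.05 ]
[ 0.53  -0.238  0.048]
[ 0.542 -0.345  0.048]
[0.673 0.219 0.15 ]
```

View pics/top1.png

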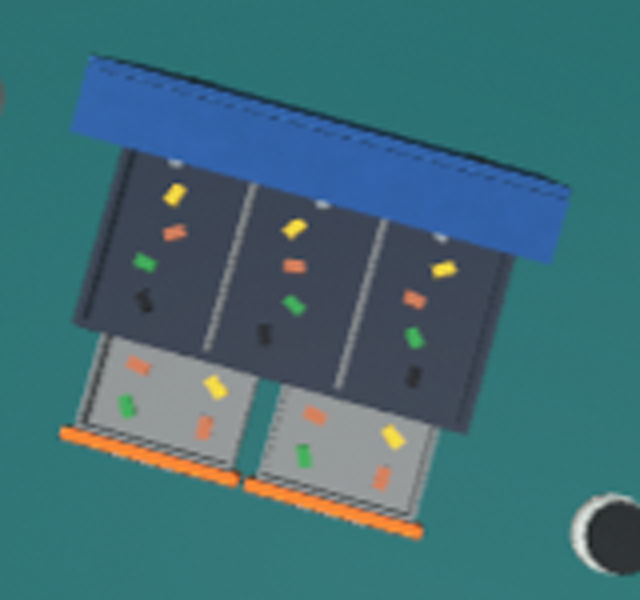

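View pics/scene1.png

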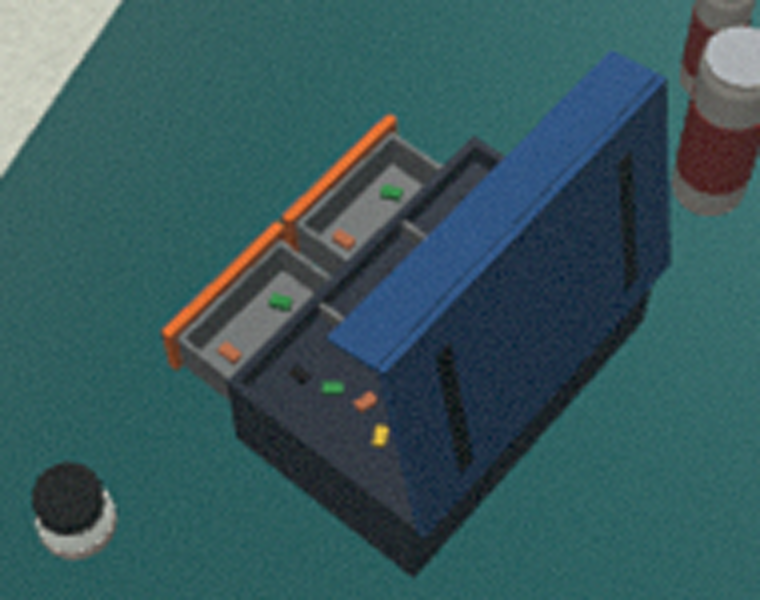

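The crops put the case front corners at pixels (258.8,211.3) and (356.8,238). The lid's outer free edge runs from (263,144.3) to (382,176.8) in the top view, and from (386.3,149.5) to (315.5,223) in the scene view.

```bash
python3 - <<'E'
from h import *
t=cam('top');s=cam('scene')
def tri(a,b):
    o1,d1=ray(t,*a);o2,d2=ray(s,*b);A=np.c_[d1,-d2];x=np.linalg.lstsq(A,o2-o1,rcond=None)[0]
    p,q=o1+x[0]*d1,o2+x[1]*d2;return (p+q)/2,np.linalg.norm(p-q)
FL=onz(t,258.8,211.3,.08);FR=onz(t,356.8,238,.08);print('front',FL,FR,np.linalg.norm(FL-FR))
d=FL-FR;yaw=np.arctan2(-d[0],d[1]);print('yaw rim',yaw)
print('scene FR',onz(s,220+232/4,130+383/4,.08))
yaw=(np.arctan2(-.0597,.2139)+yaw)/2
ex=np.array([np.cos(yaw),np.sin(yaw),0]);ey=np.array([-ex[1],ex[0],0])
C=(FL+FR)/2+.075*ex;C[2]=0;print('case',C,yaw)
loc=lambda P:np.array([(P-C)@ex,(P-C)@ey,P[2]])
for p in([.4617,.1502,.054],[.4324,.0444,.054],[.4308,.0401,.054],[.4023,-.0637,.054]):print(loc(np.array(p)))
for a,b in(((263,144.3),(386.3,149.5)),((382,176.8),(315.5,223))):
    P,e=tri(a,b);print('lid edge',P,e,loc(P))
for p in([.403,-.184,.05],[.53,-.238,0],[.673,.219,0]):print('obs',loc(np.array(p)))
np.savez('case.npz',C=C,yaw=yaw)
E
```

```text
front [0.52658727 0.13700925 0.08      ] [ 0.46514614 -0.09211205  0.08      ] 0.2372163230393901
yaw rim -0.2619959014991804
scene FR [ 0.46804219 -0.0906366   0.08      ]
case [0.56820751 0.00265446 0.        ] -0.2670860259815907
[-0.14167169  0.11420451  0.054     ]
[-0.14200989  0.00442284  0.054     ]
[-0.1424183  -0.00014698  0.054     ]
[-0.14251271 -0.10778842  0.054     ]
lid edge [0.65072331 0.10664268 0.25062428] 0.0006313184427644594 [0.05214535 0.12207895 0.25062428]
lid edge [ 0.5867845  -0.12599588  0.25075692] 0.0014096707236299136 [ 0.05187197 -0.11918605  0.25075692]
obs [-0.11008772 -0.22363833  0.05      ]
obs [ 0.02666116 -0.24220562  0.        ]
obs [0.04397865 0.23633184 0.        ]
```

play_rows:
  rows: "-30 -40 0 0 0 0 1; -65 -85 10 0 0 0 1; -100 -130 20 0 0 0 1; -135 -175 35 0 0 0 1; -170 -220 50 0 0 0 1; -205 -265 60 0 0 0 1; -240 -310 70 0 0 0 1; -270 -345 80 0 0 0 1"
  newtons: 20

```text
time: 1.35
position: [0.361, 0.2937, 0.1703]
ee_rot: [0.133, 0.991, 0.0, 0.0]
contact_force: [0.5, -0.2, 1.0]
opening: 0.0001
finger_force: 0.0
```

play_rows:
  rows: "-20 -30 10 0 0 0 1; -50 -65 20 0 0 0 1; -80 -105 40 0 0 0 1; -109 -138 50 0 0 0 1; -109 -138 60 0 0 0 1; -109 -138 60 0 0 0 1"

```text
time: 2.1
position: [0.4291, 0.1343, 0.1099]
ee_rot: [0.133, 0.991, -0.0, -0.0]
contact_force: [-0.3, 0.9, 0.6]
opening: 0.0001
finger_force: 0.0
```

```bash
cat >> h.py <<'E'
def loc(P):
    k=np.load('case.npz');y=float(k['yaw']);d=np.array(P)-k['C'];return np.array([d[0]*np.cos(y)+d[1]*np.sin(y),-d[0]*np.sin(y)+d[1]*np.cos(y),P[2]])
def st():
    s=robot.sense();print('t',s['time'],'loc',loc(s['position']).round(4),'w',s['position'].round(4),'rot',s['ee_rot'].round(3),'F',s['contact_force'].round(1),'q',s['q'].round(2),s['opening'])
E
python3 -c "
from h import *
st();c=cam('top');cv2.imwrite('pics/t2.png',cv2.resize(c['color'][130:310,200:420],None,fx=3,fy=3))"
```

```text
t 2.1 loc [-0.1689  0.0902  0.1099] w [0.4291 0.1343 0.1099] rot [ 0.133  0.991 -0.    -0.   ] F [-0.3  0.9  0.6] q [-0.39  0.53 -0.05  2.34  0.09  0.28  0.78] 8.281622516393123e-05
```

View pics/t2.png

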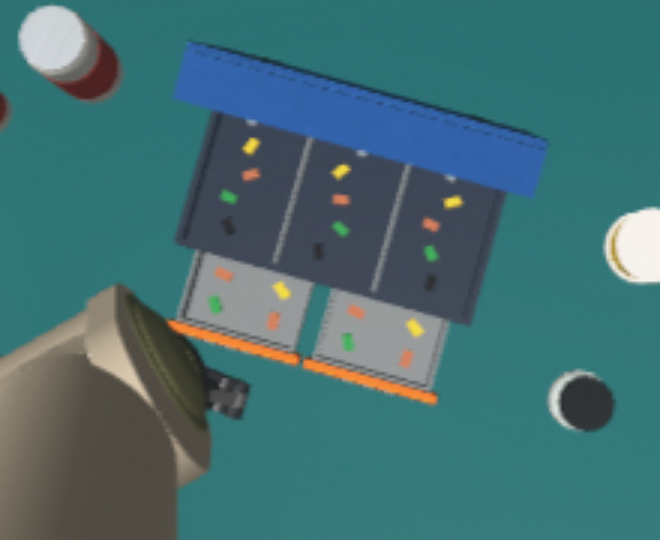

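The gripper stands just in front of the left panel, with the fingertips at crop (228,395). Now I'll lower it and push.

play_rows:
  rows: "0 0 20 0 0 0 1; 0 0 40 0 0 0 1; 0 0 60 0 0 0 1; -5 0 62 0 0 0 1; -14 0 62 0 0 0 1; -23 0 62 0 0 0 1; -32 0 62 0 0 0 1; -40 0 62 0 0 0 1"

```text
time: 3.15
position: [0.4687, 0.1232, 0.0487]
ee_rot: [0.133, 0.991, 0.0, 0.0]
contact_force: [-1.1, 1.7, 0.2]
opening: -0.0003
finger_force: 0.9
```

play_rows:
  rows: "-8 0 0 0 0 0 1; -16 0 0 0 0 0 1; -24 0 0 0 0 0 1; -30 0 0 0 0 0 1; -30 0 0 0 0 0 1"

```text
time: 3.78
position: [0.4976, 0.1153, 0.0482]
ee_rot: [0.133, 0.991, 0.0, 0.0]
contact_force: [-0.4, -0.9, -1.1]
opening: -0.0004
finger_force: 0.0
```

```bash
python3 -c "
from h import *
st()"
```

```text
t 3.775 loc [-0.0979  0.09    0.0482] w [0.4976 0.1153 0.0482] rot [0.133 0.991 0.    0.   ] F [-0.4 -0.9 -1.1] q [-0.3   0.68 -0.05  2.23  0.14  0.23  0.82] -0.00041333135614859647
```

play_rows:
  rows: "-2 0 0 0 0 0 1; -4 0 0 0 0 0 1; -6 0 0 0 0 0 1; -6 0 0 0 0 0 1"

```text
time: 4.28
position: [0.5006, 0.1145, 0.0482]
ee_rot: [0.132, 0.991, -0.0, -0.002]
contact_force: [-7.1, 3.8, 4.9]
opening: -0.0001
finger_force: 3.8
```

play_rows:
  rows: "-2 0 0 0 0 0 1; -2 0 0 0 0 0 1"

```text
time: 4.53
position: [0.5006, 0.1145, 0.0482]
ee_rot: [0.131, 0.991, -0.001, -0.003]
contact_force: [-14.2, 6.2, 9.5]
opening: 0.0003
finger_force: 6.9
```

play_rows:
  rows: "20 0 0 0 0 0 1; 50 0 0 0 0 0 1; 75 0 -10 0 0 0 1; 80 0 -30 0 0 0 1; 80 0 -50 0 0 0 1; 80 0 -60 0 0 0 1"

```text
time: 5.28
position: [0.4279, 0.1347, 0.1092]
ee_rot: [0.132, 0.991, 0.0, 0.001]
contact_force: [0.9, 0.1, -1.4]
opening: 0.0002
finger_force: 0.0
```

```bash
python3 -c "
from h import *
st()"
```

```text
t 5.275 loc [-0.1702  0.0904  0.1092] w [0.4279 0.1347 0.1092] rot [0.132 0.991 0.    0.001] F [ 0.9  0.1 -1.4] q [-0.39  0.53 -0.06  2.34  0.1   0.28  0.76] 0.00015398111017465494
```

play_rows:
  rows: "0 -20 0 0.1 0 0 1; 0 -45 -5 0.2 0 0 1; 0 -70 -10 0.3 0 0 1; 0 -95 -10 0.4 0 0 1; 0 -120 -10 0.4 0 0 1; 0 -130 -10 0.4 0 0 1; 0 -130 -10 0.4 0 0 1"

```text
time: 6.15
position: [0.3927, 0.0079, 0.1185]
ee_rot: [0.131, 0.971, -0.196, -0.027]
contact_force: [0.6, -0.3, 1.1]
opening: -0.0002
finger_force: 0.0
```

```bash
python3 -c "
from h import *
st();c=cam('top');cv2.imwrite('pics/t3.png',cv2.resize(c['color'][130:310,200:420],None,fx=3,fy=3))"
```

```text
t 6.15 loc [-0.1706 -0.0412  0.1185] w [0.3927 0.0079 0.1185] rot [ 0.131  0.971 -0.196 -0.027] F [ 0.6 -0.3  1.1] q [-0.63  0.58  0.32  2.38  0.35  0.46  0.63] -0.00022341740031543632
```

View pics/t3.png

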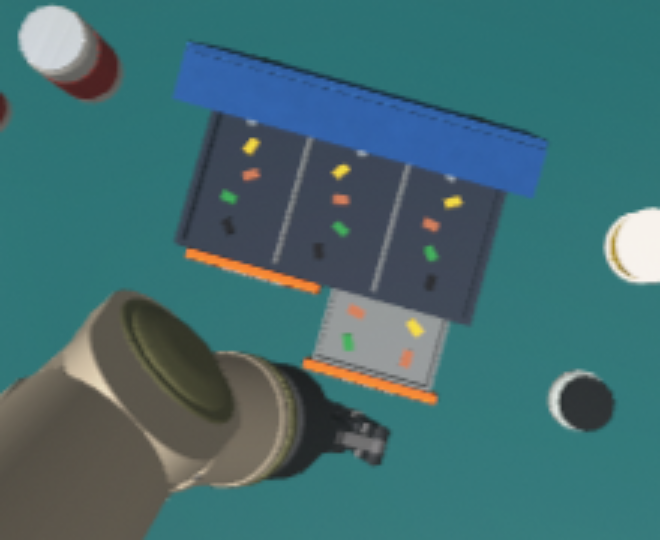

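The left drawer is home. The tilted gripper is in front of the right panel, with its tip at crop (375,445). Next I'll lower it straight down and push.

play_rows:
  rows: "0 8 18 0 0 0 1; 0 16 36 0 0 0 1; 0 23 53 0 0 0 1; -5 23 53 0 0 0 1; -14 23 53 0 0 0 1; -23 23 53 0 0 0 1; -32 23 53 0 0 0 1; -40 23 53 0 0 0 1"

```text
time: 7.2
position: [0.4326, -0.0011, 0.0609]
ee_rot: [0.13, 0.971, -0.197, -0.026]
contact_force: [-1.8, 1.3, 1.5]
opening: -0.0003
finger_force: 0.9
```

play_rows:
  rows: "-8 0 0 0 0 0 1; -16 0 0 0 0 0 1; -24 0 0 0 0 0 1; -30 0 0 0 0 0 1; -32 0 0 0 0 0 1; -34 0 0 0 0 0 1; -36 0 0 0 0 0 1"

```text
time: 8.07
position: [0.4662, -0.0105, 0.0605]
ee_rot: [0.13, 0.971, -0.197, -0.027]
contact_force: [-7.5, 4.0, 3.4]
opening: -0.0001
finger_force: 4.3
```

```bash
python3 -c "
from h import *
st()"
```

```text
t 8.075 loc [-0.0949 -0.0396  0.0605] w [ 0.4662 -0.0105  0.0605] rot [ 0.13   0.971 -0.197 -0.027] F [-7.5  4.   3.4] q [-0.52  0.73  0.29  2.25  0.37  0.42  0.68] -6.725720161813847e-05
```

play_rows:
  rows: "-2 0 0 0 0 0 1; -2 0 0 0 0 0 1"

```text
time: 8.32
position: [0.4663, -0.0105, 0.0605]
ee_rot: [0.13, 0.971, -0.197, -0.028]
contact_force: [-8.2, 5.9, 5.0]
opening: -0.0003
finger_force: 5.0
```

play_rows:
  rows: "20 0 0 0 0 0 1; 40 0 0 0 0 0 1; 40 -16 -37 0 0 0 1; 40 -35 -80 -0.1 0 0 1; 40 -52 -120 -0.2 0 0 1; 40 -68 -160 -0.3 0 0 1; 40 -88 -210 -0.4 0 0 1; 40 -106 -250 -0.4 0 0 1"

```text
time: 9.32
position: [0.4298, -0.0023, 0.3347]
ee_rot: [0.134, 0.991, 0.001, 0.002]
contact_force: [1.6, -0.9, -0.2]
opening: -0.0002
finger_force: 0.0
```

```bash
python3 -c "
from h import *
st();c=cam('top');cv2.imwrite('pics/t4.png',cv2.resize(c['color'][130:310,200:420],None,fx=3,fy=3))
hsv=cv2.cvtColor(c['color'],cv2.COLOR_BGR2HSV)
m=cv2.inRange(hsv,(5,150,120),(18,255,255));k,l,s,ce=cv2.connectedComponentsWithStats(m)
for i in range(1,k):
  if s[i,4]>60:
    print([loc(onz(c,*p,.054)).round(4).tolist() for p in cv2.boxPoints(cv2.minAreaRect(np.argwhere(l==i)[:,::-1].astype(np.float32)))])
"
```

```text
t 9.325 loc [-0.1322 -0.0413  0.3347] w [ 0.4298 -0.0023  0.3347] rot [0.134 0.991 0.001 0.002] F [ 1.6 -0.9 -0.2] q [-0.15  0.13  0.03  2.13 -0.01  0.87  1.18] -0.0001534605501259295
[[-0.0824, 0.1139, 0.054], [-0.0751, 0.1139, 0.054], [-0.0754, 0.0044, 0.054], [-0.0828, 0.0044, 0.054]]
[[-0.0828, -0.0008, 0.054], [-0.0753, -0.0009, 0.054], [-0.0759, -0.0851, 0.054], [-0.0834, -0.085, 0.054]]
```

Both panels measure at x ≈ -83 mm, so both drawers are home. Next I'll go over and behind the lid.

play_rows:
  rows: "-40 10 0 0 0 0 1; -80 20 0 0 0 0 1; -120 30 0 0 0 0 1; -160 40 0 0 0 0 1; -200 43 0 0 0 0 1; -237 43 0 0 0 0 1; -237 43 40 0 0 0 1; -237 43 90 0 0 0 1"

```text
time: 10.38
position: [0.6711, -0.0215, 0.2414]
ee_rot: [0.132, 0.991, 0.0, 0.001]
contact_force: [-0.1, 0.3, -0.8]
opening: 0.0001
finger_force: 0.0
```

```bash
python3 -c "
from h import *
st();c=cam('scene');cv2.imwrite('pics/s5.png',cv2.resize(c['color'][60:300,200:460],None,fx=2.5,fy=2.5))"
```

```text
t 10.375 loc [0.1056 0.0039 0.2414] w [ 0.6711 -0.0215  0.2414] rot [0.132 0.991 0.    0.001] F [-0.1  0.3 -0.8] q [-0.08  0.54  0.05  1.74 -0.03  0.85  1.28] 7.252143569066339e-05
```

View pics/s5.png

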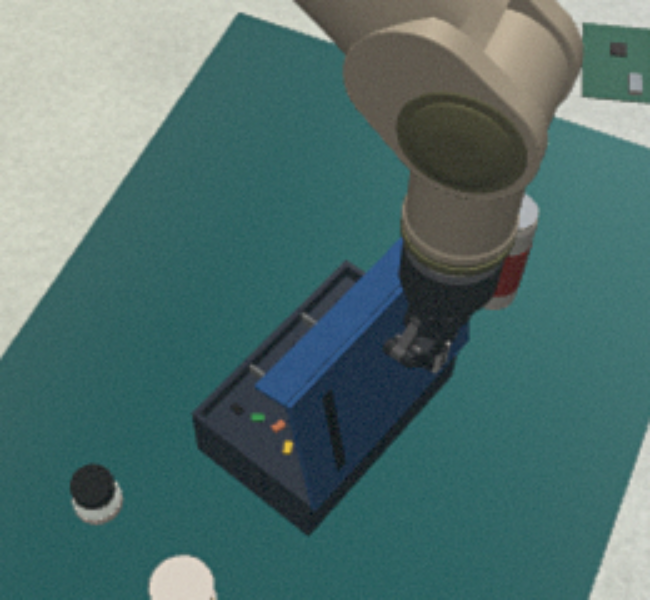

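The fingertips are behind the blue outer face, clear of it and below the free edge; both are near crop (415,350). Next I'll work out the arc.

```bash
python3 -c "
import numpy as np
for a in np.r_[1.4:0.01:-.1,0,-.03]:
  x=86-150*np.cos(a)+9*np.sin(a);z=99+150*np.sin(a)+9*np.cos(a);print(round(a,2),round(105.6-x),round(241.4-z))"
```

```text
1.4 36 -7
1.3 51 -5
1.2 66 -1
1.1 80 5
1.0 93 11
0.9 106 19
0.8 118 29
0.7 129 39
0.6 138 50
0.5 147 63
0.4 154 76
0.3 160 89
0.2 165 104
0.1 168 118
0.0 170 133
-0.03 170 138
```

play_rows:
  rows: "20 0 -6 0 0 0 1; 36 0 -7 0 0 0 1; 43 0 -6 0 0 0 1; 51 0 -5 0 0 0 1; 66 0 -1 0 0 0 1; 80 0 5 0 0 0 1; 93 0 11 0 0 0 1; 93 0 11 0 0 0 1"

```text
time: 11.42
position: [0.5784, 0.0033, 0.2303]
ee_rot: [0.132, 0.991, -0.0, -0.001]
contact_force: [-0.4, 0.1, -0.2]
opening: 0.0
finger_force: 0.0
```

play_rows:
  rows: "13 0 8 0 0 0 1; 25 0 18 0 0 0 1; 36 0 28 0 0 0 1; 45 0 39 0 0 0 1; 54 0 52 0 0 0 1; 61 0 65 0 0 0 1; 61 0 65 0 0 0 1"

```text
time: 12.3
position: [0.5199, 0.0191, 0.1649]
ee_rot: [0.132, 0.991, -0.0, -0.001]
contact_force: [-1.0, -0.7, 0.5]
opening: -0.0002
finger_force: 0.0
```

```bash
python3 -c "
from h import *
st();c=cam('scene');cv2.imwrite('pics/s6.png',cv2.resize(c['color'][60:300,200:460],None,fx=2.5,fy=2.5))"
```

```text
t 12.3 loc [-0.051   0.0031  0.1649] w [0.5199 0.0191 0.1649] rot [ 0.132  0.991 -0.    -0.001] F [-1.  -0.7  0.5] q [-0.17  0.48  0.03  2.14 -0.03  0.52  1.19] -0.00016798969798081437
```

View pics/s6.png

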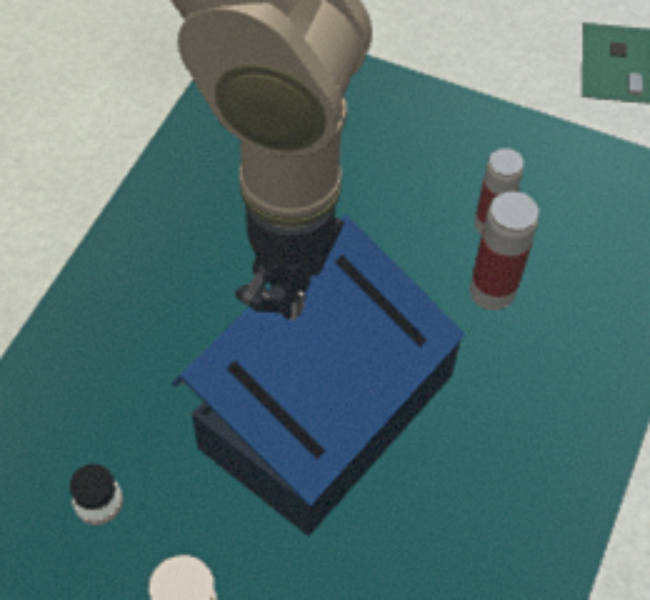

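The lid is following. It is about 0.4 rad open, with the fingertip on its outer face at crop (280,305), so I'll carry on down.

play_rows:
  rows: "6 0 13 0 0 0 1; 11 0 27 0 0 0 1; 14 0 41 0 0 0 1; 16 0 50 0 0 0 1; 16 0 56 0 0 0 1; 16 0 60 0 0 0 1; 16 0 62 0 0 0 1; 16 0 62 0 0 0 1"

```text
time: 13.35
position: [0.5058, 0.0233, 0.1075]
ee_rot: [0.133, 0.991, 0.0, 0.001]
contact_force: [-11.3, 1.2, 53.8]
opening: 0.0002
finger_force: 27.3
```

play_rows:
  rows: "0 0 -15 0 0 0 1; 0 0 -50 0 0 0 1; 0 0 -100 0 0 0 1; 10 0 -150 0 0 0 1; 10 0 -180 0 0 0 1; 10 0 -180 0 0 0 1"

```text
time: 14.1
position: [0.4973, 0.0258, 0.2866]
ee_rot: [0.133, 0.991, 0.001, 0.002]
contact_force: [-0.5, -0.7, 0.5]
opening: 0.0
finger_force: 0.0
```

```bash
python3 -c "
from h import *
st();c=cam('scene');cv2.imwrite('pics/s7.png',cv2.resize(c['color'][60:300,200:460],None,fx=2.5,fy=2.5))"
```

```text
t 14.1 loc [-0.0746  0.0036  0.2866] w [0.4973 0.0258 0.2866] rot [0.133 0.991 0.001 0.002] F [-0.5 -0.7  0.5] q [-0.21  0.28  0.05  2.07 -0.02  0.78  1.16] 9.082279045605833e-06
```

View pics/s7.png

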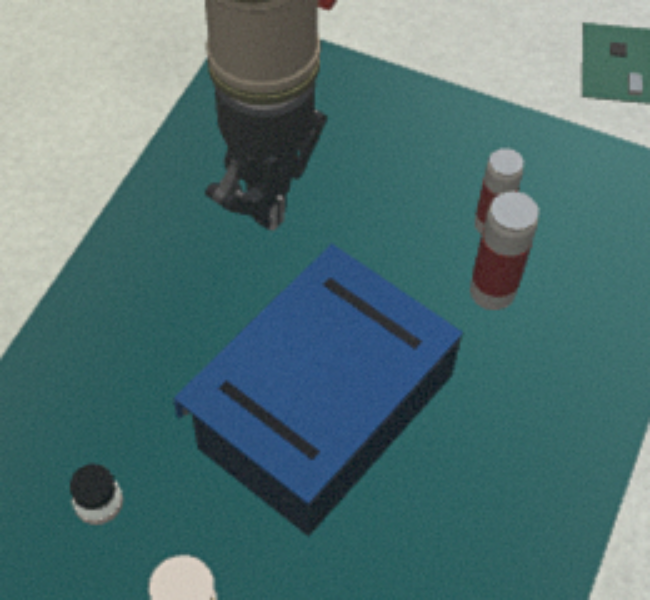

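The lid lies level, with its front corners at crop (180,405) and (333,248). The can and jar have not moved, and the arm is clear.

```bash
python3 -c "
from h import *
print(close_job())"
```

```text
the job is handed in; nothing more can be done
None
```

The case is closed and the job is handed in: both drawers were pushed home first, then the lid was pressed shut, the can and jar show no movement in the last picture, the gripper never went near the spool, and the arm ended clear; no verdict came back.

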